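# Open the clamped varnish flask with the unknown thread

### The job

Lift the loose cover off the clamped flask that wears one and set it, open side down and without dropping it, into the round wooden holder. Then unscrew the black cap underneath: these flasks come with either a right-hand or a left-hand quarter-turn thread, so try both ways and find which one loosens it. Lift the cap off and finish while still holding it in the gripper, level, at least 5 cm above its seat on the flask; leave everything else on the table where it stands.

Things in the scene. Friction and masses are not known exactly. Their poses are not given: they have to be found in the camera images.
- flask: fixed aluminium flask, 68 mm across, clamped upright in a 110 mm square steel base plate with a black clamp screw; origin at the centre of the plate's underside, on the table. Its flat shoulder is 135 mm above the table; from its centre an 18 mm thick neck rises 27 mm, hidden by the cap. The second flask, at the far left, wears no cover (170 mm tall) and is not part of the job
- flask_seat (a point): centre of the flask's flat shoulder, 135 mm above the table. Cap and cover both stand on it. Quarter-turn thread: turned the wrong way the cap meets a hard stop within 20 degrees; turned the right way it goes easily and, 60 to 65 degrees from its start, is free to lift straight up (hard stop at about 115 degrees)
- cover: loose grey plastic cover, an upside-down cup 56 mm across outside, 50 mm across inside, 50 mm tall, 4 mm thick at the top, closed top; stands over the cap on the flask's shoulder with nothing fastening it. Origin at the centre of its open underside, z up
- cap: round black ribbed screw cap, 40 mm across, 34 mm tall, about 50 g, under the cover, seated on the flask's shoulder, concentric with the flask. Origin at the centre of its underside, z up, x turns with the cap. Its thread is right-hand or left-hand, differing from start to start, and this cannot be seen. It does not rise while turning; until loose it is held down firmly with 2 mm of play
- holder_seat (a point): centre of the holder's inner floor, 8 mm above the table
- holder: fixed round wooden holder, a shallow open dish 76 mm across and 18 mm tall, with a recess 64 mm across whose floor is 8 mm above the table; origin at the centre of its underside
- palette_knife: bystander, loose: palette knife lying flat: black round handle 16 mm thick to -x of its origin, thin steel blade to +x, 255 mm long in all, up to 16 mm high; origin at the handle-blade joint, underside
- tub: bystander, loose: open white mixing tub, 100 mm across, 75 mm tall; origin at the centre of its underside
- paint_jar: bystander, loose: closed jar of paint, 60 mm across, 60 mm tall; origin at the centre of its underside
- paint_bottle: bystander, loose: slim paint bottle, 44 mm across, 110 mm tall; origin at the centre of its underside
- varnish_tin: bystander, loose: steel tin, 72 mm across, 80 mm tall; origin at the centre of its underside
- brush_mug: bystander, loose: white mug, 80 mm across and 90 mm tall, with three brushes standing in it, 200 mm to their tips; origin at the centre of its underside
There are look-alikes about, which are no part of the job. What is shaped like the flask but red is not meant. Leave any red look-alike of the cover alone.

How it is judged (in metres and radians):
On the way:
1. the cover stands in the holder, open side down, released (horizontal distance between cover and holder_seat below 0.008 m and z of cover in the frame of holder_seat between -0.004 and 0.004 m and angle between cover's own z axis and vertical below 0.1 rad and linear speed of cover below 0.03 m/s and contact force between the fingers and cover below 0.1 N), for 0.2 s.
At the end, for the whole second after the job is handed in: The cover stands in the holder's recess (within 8 mm of its centre, down on its floor within 4 mm, upright within 0.1 rad, released and at rest), and the gripper's fingers hold the cap still, with its underside more than 40 mm above its seat on the flask, tilted less than 0.35 rad (all of step 1 and z of cap in the frame of flask_seat above 0.04 m and angle between cap's own z axis and vertical below 0.35 rad and contact force between the fingers and cap above 1 N and linear speed of cap below 0.03 m/s); the arm keeps its last pose, push and grip.
It fails at once if the cover is dropped (falls faster than 0.6 m/s out of the fingers) (linear speed of cover above 0.6 m/s and contact force between the fingers and cover below 0.1 N).
It fails at once if a bystander is moved by more than 30 mm (distance of any of palette_knife, tub, paint_jar, paint_bottle, varnish_tin, brush_mug from where it was at the start of the episode above 0.03 m).
It fails at once if a bystander is tipped by more than 0.4 rad (angle between any of palette_knife, tub, paint_jar, paint_bottle, varnish_tin, brush_mug's own z axis and vertical above 0.4 rad).
It also fails if it takes over 67 s, if anything falls off the work surface, if the arm or the gripper's body presses on something with over 40 N, if the wrist force passes 120 N, or if a joint passes its speed limit or range.

### The arm

A 6-joint arm with a two-finger parallel gripper is mounted at the origin on the work surface. World frame = base frame: x ahead of the robot, y to its left, z up, the work surface at z = 0. Lengths are in mm, angles in rad, forces in N, time in s.
With the tool pointing down it reaches from about 350 to 950 mm from the base axis. Payload 17.4 kg.
Tool frame: the origin (TCP) lies on the centre line of the jaws, within the pads' length; the fingertips stand 25 mm ahead of it and the grasp point (between the pads) lies 6 mm ahead of it (env.nose_length is the z of the fingertips in the tool frame, in mm); z points along the fingers, y is the line along which they close (so a half turn about z gives the same grasp; the last joint's range is limited). The gripper opens to 93 mm and grips with 3 to 60 N. Pads are 15 mm wide; open, the fingers measure 128 mm over their backs; the gripper's body (75 mm by 188 mm) begins 65 mm behind the grasp point.
Start: joints at [-1.188, 0.116, 1.442, -0, 1.584, -0.038], TCP at [275.723, -616.124, 218.446] pointing down, gripper open.
Joint ranges: [-2.83, 2.83], [-0.83, 2.19], [0.07, 2.5], [-1.14, 4.28], [0.01, 3], [-2.97, 2.97]. Speed limits (rad/s): [1.89, 1.89, 2.22, 3.14, 3.14, 3.14].

### API

Orientations are given as a unit quaternion [x, y, z, w].
In Python, from workcell import env gives the robot as it stands.
- The arm moves only by the shell command python3 -m jog 'ROWS'. ROWS is a JSON object whose one key "increments" holds a list of rows, each a list of 7 numbers: the shift along the world's x, y, z in mm, then the turn, a rotation vector about the world's x, y, z in rad, then the closure, from 0 (fully open) to 1 (shut). In form: {"increments": [[tx, ty, tz, ax, ay, az, jaw], ...]}. A call has 1 to 12 rows; each row shifts and turns the commanded pose from where the row before left it; what a row does not reach is not made up. A row lasts 1/10 s, in which the tool goes at most 50 mm and 8.59 degrees, less where a joint would pass 70% of its speed; a pose out of reach is approached as far as the arm can. A call with a gripper value outside its range is refused whole. The fingers move at their own pace and stop on an object; the grip force is fixed at half the most. Time passes only in rows, so rows that do not move let the fingers close. It gives the time, the measured TCP pose, the force, the opening and the grip force at its end, in the units of the state.
- env.sense(): the state, without advancing time (a new reading comes with each control period).
- env.capture(name): name is "side" or "top" or "wrist"; returns a dict with "img" (384x512x3 uint8, red, green, blue), "mtx" (3x3 intrinsics, pixels), "R" (3x3) and "t" (3): a world point X has camera coordinates R X + t. Camera axes: x right, y down, z forward; pixel columns grow to the right and rows downward; lengths in mm; the calibration is good to about 2 mm. A picture is of the moment at which its call begins. There is no depth.
- env.finish_job(): hands the job in; it is judged then, once.
Trained networks look in a picture, given as the dict that the camera call returned (one of the last four; its "shot" number tells which), for a name from the list of things; names that differ only in an ending like _2 or _b are one class to them, and where a whole thing is asked for, a point or a joint stands for the part that bears it (a point fixed in the world has none). Each returns a list of dicts, best first, with "p" (0 to 1); they miss things now and then, are a little off and sometimes report something else, mostly with a low value. They report only what shows in the picture. A call takes as long as a camera call. They do not tell look-alikes from the thing itself.
- env.outline_of(name, picture): "region" (384x512 bool, what is visible of it) and "centre" ([row, column] in pixels, amid what is visible of it).
The state is a dict: "t": time; "joints": joint angles; "dq": joint speeds; "tau": joint torques, N m; "tool_pos": TCP position; "eef_rot": TCP orientation; "contact_force": force on the tool from outside, world axes, zero at the start; "wrist_torque": the same for the moment, N m; "width": finger opening in mm; "grasp_force": force on a finger pad.
Only numpy, scipy, OpenCV 4.12 (cv2) and the standard library are available. Lean on these libraries where they do the work, as an engineer would, in place of code of your own. Each camera call takes 0.05 s, during which the arm holds its last target. There are 200 camera calls.

## Working session

There is one attempt and no reset: what is moved stays moved. The work goes in short steps, Python scripts to look and compute and a shell command to move; the robot and the scene stay as the last step left them, time stands still between calls to the robot, and variables do not carry over. Pictures are saved under pics/ and viewed, at most 10 in all, crops included, and the job is handed in when it is done.

```bash
mkdir -p pics; python3 - <<'E'
from workcell import env
import cv2,numpy as np,pickle
s=env.sense(); print({k:np.round(v,3) for k,v in s.items()})
ims={}
for c in("top","side"):
    d=env.capture(c); ims[c]=d
    print(c,d['mtx'].round(1).tolist(),d['R'].round(3).tolist(),d['t'].round(1).tolist())
    for n in["flask","cover","holder","cap","palette_knife","tub","paint_jar","paint_bottle","varnish_tin","brush_mug"]:
        for r in env.outline_of(n,d)[:4]:
            ys,xs=np.nonzero(r["region"]); print(c,n,round(r["p"],2),np.round(r["centre"]),"rows",ys.min(),ys.max(),"cols",xs.min(),xs.max())
pickle.dump(ims,open("ims.pkl","wb"))
im=np.hstack([cv2.resize(ims[c]["img"],(800,600)) for c in("top",)])
cv2.imwrite("pics/top.png",im[:,:,::-1]); cv2.imwrite("pics/side.png",cv2.resize(ims["side"]["img"],(800,600))[:,:,::-1])
E
```

```text
{'t': np.float64(0.0), 'joints': array([-1.188,  0.116,  1.442,  0.   ,  1.584, -0.038]), 'dq': array([-0.   , -0.   ,  0.001,  0.002, -0.001,  0.002]), 'tau': array([-2.0000e-03, -7.2127e+01, -6.2261e+01,  7.8000e-02,  2.4000e-02,
       -0.0000e+00]), 'tool_pos': array([ 275.635, -615.937,  217.713]), 'eef_rot': array([ 0.978,  0.209, -0.   , -0.001]), 'contact_force': array([0.519, 0.179, 0.115]), 'wrist_torque': array([ 0.01 , -0.009,  0.016]), 'grasp_force': np.float64(0.0), 'width': np.float64(93.004)}
top [[479.0, 0.0, 258.8], [0.0, 479.0, 189.3], [0.0, 0.0, 1.0]] [[0.03, -1.0, -0.001], [-0.98, -0.029, -0.199], [0.199, 0.007, -0.98]] [-11.7, 565.5, 1565.9]
top flask 0.75 [266. 294.] rows 247 282 cols 278 311
top flask 0.62 [212. 290.] rows 195 227 cols 278 311
top flask 0.41 [204. 218.] rows 194 215 cols 208 229
top cover 0.77 [205. 298.] rows 193 212 cols 289 307
top cover 0.76 [199. 330.] rows 188 205 cols 322 339
top holder 0.54 [205. 221.] rows 193 215 cols 208 229
top palette_knife 0.57 [199. 255.] rows 170 243 cols 254 260
top tub 0.92 [134. 252.] rows 122 152 cols 232 2
[... 472 characters left out ...]
. 334.] rows 186 236 cols 312 348
side flask 0.35 [225. 266.] rows 215 240 cols 230 299
side cover 0.82 [171. 288.] rows 160 181 cols 278 294
side holder 0.57 [252. 240.] rows 241 262 cols 228 252
side cap 0.4 [248. 242.] rows 240 261 cols 228 252
side cap 0.33 [202. 286.] rows 177 220 cols 265 303
side palette_knife 0.68 [227. 258.] rows 215 239 cols 230 298
side tub 0.83 [203. 200.] rows 186 219 cols 182 211
side tub 0.46 [204. 285.] rows 179 220 cols 264 304
side paint_jar 0.59 [179. 229.] rows 168 188 cols 223 238
side paint_jar 0.16 [318. 241.] rows 298 332 cols 232 249
side paint_bottle 0.81 [315. 242.] rows 297 333 cols 232 250
side brush_mug 0.41 [171. 289.] rows 160 181 cols 278 294
```

View pics/top.png

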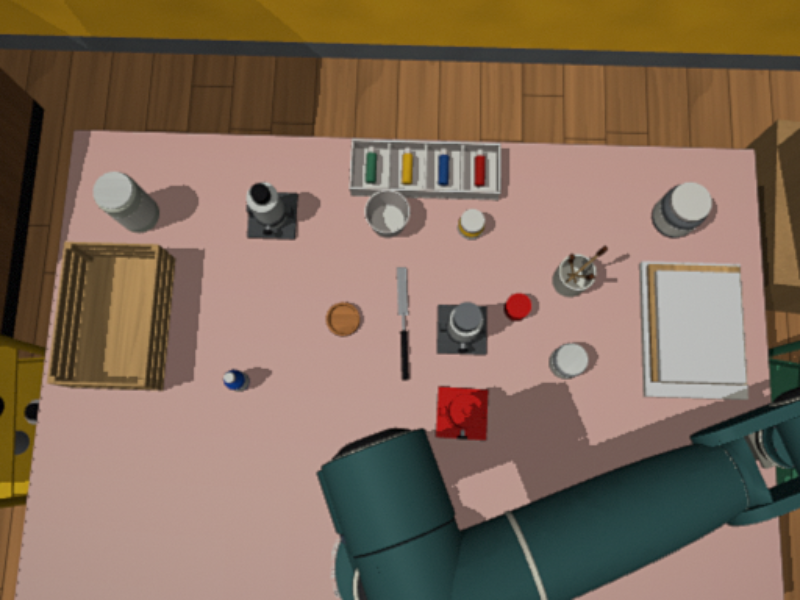

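View pics/side.png

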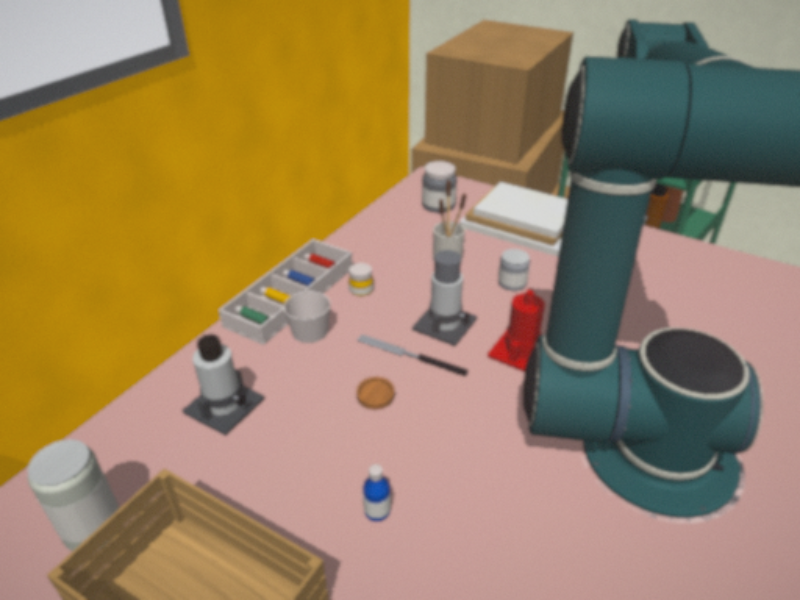

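The top view (800×600) shows the target grey cover at (465,320), the holder at (343,319), the knife between them at (403,320) and the red cover on the table at (518,306). It also shows the red flask at (462,412), the mug at (578,272) and the tin at (571,360). The side view agrees, with the cover at (447,263) and the holder at (376,392).

```bash
cat > h.py <<'E'
import numpy as np,cv2
from scipy.optimize import least_squares
a=np.linspace(0,2*np.pi,60,endpoint=False)
def proj(d,X):
    c=X@d['R'].T+d['t']; p=c@d['mtx'].T; return p[:,:2]/p[:,2:]
def cyl(x,y,z0,z1,r):
    return np.vstack([np.c_[x+r*np.cos(a),y+r*np.sin(a),0*a+z] for z in(z0,z1)])
def feat(d,x,y,z0,z1,r):
    h=cv2.convexHull(proj(d,cyl(x,y,z0,z1,r)).astype(np.float32)); m=cv2.moments(h)
    return np.array([m['m10']/m['m00'],m['m01']/m['m00']])
def ctr(reg):
    k=cv2.connectedComponentsWithStats(reg.astype(np.uint8)); i=1+np.argmax(k[2][1:,4]); return k[3][i]
def fit(obs,z0,z1,r,x0=(600,0)):
    f=lambda q:np.concatenate([feat(d,q[0],q[1],z0,z1,r)-c for d,c in obs])
    s=least_squares(f,x0); return s.x.round(1),s.fun.round(1)
E
python3 - <<'E'
import pickle,numpy as np
from h import *
from workcell import env
ims={c:env.capture(c) for c in("top","side")}
def pick(c,n,rc):
    L=env.outline_of(n,ims[c]); L=[r for r in L if np.hypot(*(np.array(r["centre"])-rc))<14]
    return ctr(L[0]["region"]) if L else None
S={"cover":((205,298),(171,288),135,185,28),"holder":((204,219),(251,240),0,18,38),"tub":((134,250),(203,200),0,75,50),"paint_jar":((144,301),(179,229),0,60,30),
"varnish_tin":((231,364),(172,330),0,80,36),"brush_mug":((176,370),(155,288),0,90,40),"paint_bottle":((243,151),(315,242),0,110,22)}
for n,(t,s,z0,z1,r) in S.items():
    o=[(ims[c],p) for c,rc in(("top",t),("side",s)) if (p:=pick(c,n,rc)) is not None]
    for oo in [o]+[[q] for q in o]: 
        if oo: print(n,len(oo),*fit(oo,z0,z1,r))
# red flask / red cover by colour in top
im=ims["top"]["img"].astype(int); m=(im[...,0]>120)&(im[...,1]<60)&(im[...,2]<60)
k=cv2.connectedComponentsWithStats(m.astype(np.uint8))
for i in range(1,k[0]):
    if k[2][i,4]>60: print("red",k[2][i],k[3][i].round(1),fit([(ims["top"],k[3][i])],0,50,28)[0])
E
```

```text
cover 2 [496.9   0. ] [-38.3   1.4 -15.6  19.9]
cover 1 [525.   0.] [-38.1  -7.4]
cover 1 [450.   0.] [-2.2 24.7]
holder 2 [600.   0.] [ 41.6 -22.    3.3 -35.1]
holder 1 [520.3   0. ] [41.   0.4]
holder 1 [600.   0.] [  3.3 -35.1]
tub 2 [768.7   0. ] [15.  -2.9  5.5 -8.3]
tub 1 [756.2   0. ] [14.9  0.5]
tub 1 [778.1   0. ] [ 3.3 -9.2]
paint_jar 2 [726.6   0. ] [-39.1   2.1 -18.   20.7]
paint_jar 1 [750.   0.] [-38.9  -4.4]
paint_jar 1 [690.   0.] [-9.4 24.1]
varnish_tin 2 [450.   0.] [-104.1   -7.4  -45.9   52.3]
varnish_tin 1 [435.6  -1.2] [-103.9   -3.1]
varnish_tin 1 [600.   0.] [-85.3  37. ]
brush_mug 2 [606.7  -3.3] [-105.     2.   -44.5   60.1]
brush_mug 1 [588.3  -4.5] [-104.8    7.2]
brush_mug 1 [600.   0.] [-43.4  61.3]
paint_bottle 2 [418.1   0. ] [107.6 -10.9  50.9 -93. ]
paint_bottle 1 [375.   0.] [107.2   2.1]
paint_bottle 1 [450.   0.] [ 42.  -96.4]
red [304 100   6  18  88] [306.2 108.3] [862.5   0. ]
red [324 188  16  16 200] [331.7 195.2] [560.2   0. ]
red [279 248  29  28 535] [291.1 259.3] [335.8  -0.4]
```

```bash
sed -i 's/f=lambda q:.*/f=lambda q:np.concatenate([feat(d,q[0]-2000,q[1]-2000,z0,z1,r)-c for d,c in obs])/; s/s=least_squares(f,x0); return s.x.round(1)/s=least_squares(f,np.add(x0,2000),diff_step=5e-4); return (s.x-2000).round(1)/' h.py
python3 - <<'E'
import pickle,numpy as np
from h import *
from workcell import env
ims={c:env.capture(c) for c in("top","side")}
def pick(c,n,rc):
    L=env.outline_of(n,ims[c]); L=[r for r in L if np.hypot(*(np.array(r["centre"])-rc))<14]
    return ctr(L[0]["region"]) if L else None
S={"cover":((205,298),(171,288),135,185,28),"holder":((204,219),(251,240),0,18,38),"tub":((134,250),(203,200),0,75,50),"paint_jar":((144,301),(179,229),0,60,30),
"varnish_tin":((231,364),(172,330),0,80,36),"brush_mug":((176,370),(155,288),0,90,40),"paint_bottle":((243,151),(315,242),0,110,22)}
for n,(t,s,z0,z1,r) in S.items():
    o=[(ims[c],p) for c,rc in(("top",t),("side",s)) if (p:=pick(c,n,rc)) is not None]
    for oo in [o]+[[q] for q in o]: 
        if oo: print(n,len(oo),*fit(oo,z0,z1,r))
im=ims["top"]["img"].astype(int); m=(im[...,0]>120)&(im[...,1]<60)&(im[...,2]<60)
k=cv2.connectedComponentsWithStats(m.astype(np.uint8))
for i in range(1,k[0]):
    if k[2][i,4]>60: print("red",k[3][i].round(1),fit([(ims["top"],k[3][i])],0,50,28)[0])
E
```

```text
cover 2 [ 504.2 -120.3] [-0.1  0.1 -0.  -0.3]
cover 1 [ 504.5 -120.7] [-0. -0.]
cover 1 [ 503.4 -118.8] [-0. -0.]
holder 2 [517.1 144.8] [-0.4 -0.4  0.5 -0.1]
holder 1 [515.6 143.5] [-0.  0.]
holder 1 [518.1 146. ] [-0. -0.]
tub 2 [756.   49.1] [ 0.6  0.1 -0.3  0.7]
tub 1 [756.1  51.2] [ 0. -0.]
tub 1 [757.3  45.5] [-0. -0.]
paint_jar 2 [ 740.5 -136.8] [-0.2 -0.2  0.2 -0.1]
paint_jar 1 [ 739.9 -137.3] [ 0. -0.]
paint_jar 1 [ 740.9 -135.8] [-0. -0.]
varnish_tin 2 [ 436.  -347.2] [-0.  -0.3  0.3  0.2]
varnish_tin 1 [ 435.  -347.2] [0. 0.]
varnish_tin 1 [ 437.5 -347.6] [-0.  0.]
brush_mug 2 [ 631.  -373.5] [ 2.6 -1.5 -0.2  6.4]
brush_mug 1 [ 625.6 -364.4] [-0. -0.]
brush_mug 1 [ 653.4 -417.8] [-0.  0.]
paint_bottle 1 [371.9 356.3] [ 0. -0.]
paint_bottle 1 [371.9 356.3] [ 0. -0.]
red [306.2 108.4] [ 871.6 -155.3]
red [331.7 195.2] [ 558.3 -246. ]
red [291.1 259.3] [ 335.3 -109.7]
```

```bash
python3 -m jog '{"increments":[[0,0,30,0,0,0,0],[20,45,12,0,0,0.08,0],[20,45,0,0,0,0.09,0],[20,45,0,0,0,0.09,0],[20,45,0,0,0,0.09,0],[20,45,0,0,0,0.09,0],[20,45,0,0,0,0.09,0],[22,45,0,0,0,0.09,0],[22,45,0,0,0,0.09,0],[22,45,0,0,0,0.09,0],[22,46,0,0,0,0.09,0],[20,45,0,0,0,0.06,0]]}'
python3 - <<'E'
from workcell import env
import numpy as np,cv2
from h import *
for i in range(2): d=env.capture("wrist")
s=env.sense(); print(s['joints'].round(3),s['tool_pos'].round(1),s['eef_rot'].round(3),s['t'])
for n in("cover","flask"):
  for r in env.outline_of(n,d)[:3]:
    print(n,round(r['p'],2),r['centre'],r['region'].sum(),fit([(d,ctr(r['region']))],135,185,28,(504,-120)))
ims=[(c,env.capture(c)) for c in("top","side")]
for c,e in ims:
  for r in env.outline_of("cover",e)[:3]: print(c,round(r['p'],2),r['centre'],fit([(e,ctr(r['region']))],135,185,28,(504,-120)))
cv2.imwrite("pics/w1.png",d["img"][:,:,::-1])
E
```

```text
t: 3.9
tool_pos: [503.4, -119.8, 260.6]
eef_rot: [0.773, 0.634, 0.0, 0.0]
contact_force: [0.4, 0.1, 0.0]
width: 92.8
grasp_force: 0.0
[-2.790e-01 -2.370e-01  1.712e+00  1.000e-03  1.667e+00 -8.600e-02] [ 504.3 -117.4  260.3] [ 0.772  0.636  0.    -0.   ] 4.0
cover 0.66 [246.1, 301.8] 1408 (array([ 542.5, -173.8]), array([-0.,  0.]))
cover 0.6 [205.1, 259.3] 3031 (array([ 505.2, -119.6]), array([-0., -0.]))
flask 0.84 [160.5, 255.2] 3311 (array([512.4, -79.9]), array([-0., -0.]))
flask 0.72 [207.1, 125.2] 7050 (array([381. , -99.4]), array([ 0., -0.]))
flask 0.22 [152.0, 424.8] 2149 (array([ 665.3, -106.4]), array([-0., -0.]))
side 0.7 [169.3, 287.7] (array([ 504.6, -118.5]), array([-0.,  0.]))
side 0.38 [173.4, 329.1] (array([ 382. , -183.7]), array([-0.,  0.]))
```

View pics/w1.png

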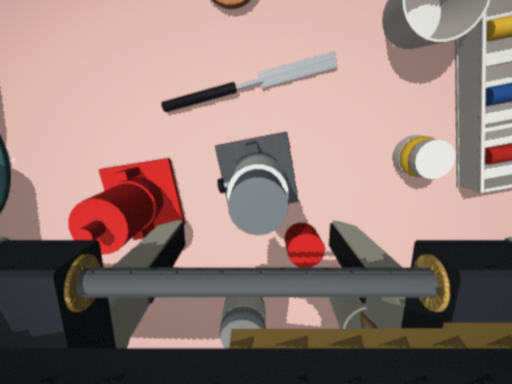

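The wrist view shows the grey cover centred at (259,205) between the open fingers. The red flask is at (120,210) and the red cover at (305,245), both outside the finger path. Next I'll go down and grip.

```bash
python3 -m jog '{"increments":[[1,0.5,-30,0,0,0,0],[0,0,-30,0,0,0,0],[0,0,-26,0,0,0,0],[0,0,0,0,0,0,0],[0,0,0,0,0,0,1],[0,0,0,0,0,0,1],[0,0,0,0,0,0,1],[0,0,0,0,0,0,1],[0,0,0,0,0,0,1],[0,0,0,0,0,0,1],[0,0,0,0,0,0,1]]}'
```

```text
t: 5.4
tool_pos: [504.1, -121.4, 174.7]
eef_rot: [0.774, 0.633, 0.0, 0.0]
contact_force: [0.4, -0.3, 4.6]
width: 55.0
grasp_force: 30.0
```

```bash
python3 -m jog '{"increments":[[0,0,10,0,0,0,1],[0,0,20,0,0,0,1],[0,0,25,0,0,0,1],[0,0,20,0,0,0,1],[2,25,0,0,0,0,1],[2,30,0,0,0,0,1],[2,30,0,0,0,0,1],[2,30,0,0,0,0,1],[2,30,0,0,0,0,1],[2,20,0,0,0,0,1],[0,0,0,0,0,0,1],[0,0,0,0,0,0,1]]}'
python3 - <<'E'
from workcell import env
import numpy as np,cv2
from h import *
d=env.capture("wrist")
s=env.sense(); print(s['tool_pos'].round(1),s['width'],s['grasp_force'])
for r in env.outline_of("holder",d)[:3]:
    print(round(r['p'],2),r['centre'],r['region'].sum(),fit([(d,ctr(r['region']))],0,18,38,(517,145)))
for c in("top","side"):
  e=env.capture(c)
  for n,q in(("holder",(0,18,38)),("cover",(210,260,28))):
   for r in env.outline_of(n,e)[:2]: print(c,n,round(r['p'],2),np.round(r['centre']),fit([(e,ctr(r['region']))],*q,(517,100)))
cv2.imwrite("pics/w2.png",d["img"][:,:,::-1])
E
```

```text
t: 6.6
tool_pos: [515.9, 43.6, 249.5]
eef_rot: [0.774, 0.633, -0.0, 0.0]
contact_force: [0.6, -1.0, -1.2]
width: 55.1
grasp_force: 30.0
[515.9  43.2 249.5] 55.16103673028578 29.999800133518875
0.92 [100.0, 246.5] 2563 (array([520.2, 142.7]), array([-0., -0.]))
top holder 0.6 [201. 224.] (array([527.4, 120.9]), array([-0.,  0.]))
top holder 0.35 [134. 250.] (array([771.9,  53.1]), array([-0., -0.]))
top cover 0.47 [197. 332.] (array([ 513.3, -211. ]), array([0., 0.]))
side holder 0.75 [252. 240.] (array([520.7, 142.4]), array([-0., -0.]))
side cover 0.75 [175. 258.] (array([518.4,  48.4]), array([-0.,  0.]))
```

View pics/w2.png

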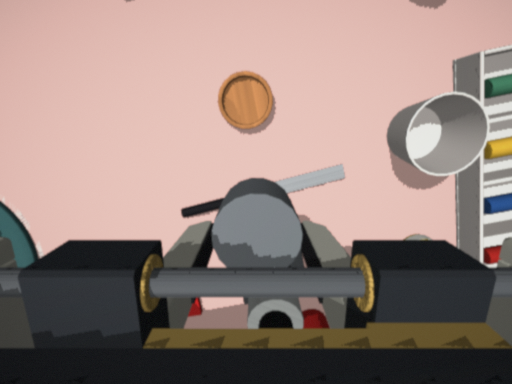

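The cover hangs level between the fingers at (258,225) and the holder is clear at (246,100). I'll go lower and look again from closer.

```bash
python3 -m jog '{"increments":[[0,10,-40,0,0,0,1],[0,10,-40,0,0,0,1],[0,0,-40,0,0,0,1],[0,0,-10,0,0,0,1],[0,0,0,0,0,0,1],[0,0,0,0,0,0,1]]}'
python3 - <<'E'
from workcell import env
import numpy as np,cv2
from h import *
P=[]
for i in range(4):
  d=env.capture("wrist")
  s=env.sense(); P.append(s['tool_pos'])
  for r in env.outline_of("holder",d)[:1]:
    ys,xs=np.nonzero(r['region']);print(round(r['p'],2),r['centre'],r['region'].sum(),ys.min(),ys.max(),fit([(d,ctr(r['region']))],0,18,38,(517,145)))
print(np.mean(P,0))
t=s['tool_pos'];b=t[2]-39
for r in env.outline_of("cover",d)[:2]: print(round(r['p'],2),r['centre'],fit([(d,ctr(r['region']))],b,b+50,28,t[:2]))
for n,q in(("holder",(0,18,38)),("cover",(b,b+50,28))):
   e=env.capture("side")
   for r in env.outline_of(n,e)[:1]: print(n,round(r['p'],2),np.round(r['centre']),fit([(e,ctr(r['region']))],*q,(517,100)))
E
```

```text
t: 7.6
tool_pos: [516.7, 63.5, 121.4]
eef_rot: [0.774, 0.633, 0.001, 0.001]
contact_force: [0.6, -0.3, 0.4]
width: 55.2
grasp_force: 30.0
0.69 [113.5, 242.2] 5218 69 152 (array([519.6, 143. ]), array([0., 0.]))
0.91 [115.0, 241.8] 5334 69 153 (array([519.8, 142.8]), array([-0., -0.]))
0.8 [110.5, 243.9] 5245 69 152 (array([519.9, 142.9]), array([-0., -0.]))
0.96 [112.0, 245.1] 5326 69 152 (array([519.9, 142.9]), array([-0.,  0.]))
[516.56784317  63.56804841 120.88993646]
0.85 [229.2, 256.2] (array([517.2,  68.1]), array([-0.,  0.]))
holder 0.91 [253. 241.] (array([517.6, 143.9]), array([ 0., -0.]))
cover 0.79 [217. 256.] (array([516.8,  71.4]), array([-0.,  0.]))
```

```bash
python3 -m jog '{"increments":[[2.5,0,-10,0,0,0,1],[0,0,0,0,0,0,1]]}'
python3 - <<'E'
from workcell import env
import numpy as np,cv2
from h import *
d=env.capture("wrist"); e=env.capture("side")
P=[]
for i in range(4): env.capture("side"); P.append(env.sense()['tool_pos'])
t=np.mean(P,0);b=t[2]-39;print(t)
d=env.capture("wrist"); e=env.capture("side")
for c,g in(("w",d),("s",e)):
  r=env.outline_of("cover",g)[0]['region']; k=cv2.connectedComponentsWithStats(r.astype(np.uint8)); i=1+np.argmax(k[2][1:,4]); x,y,w,h,A=k[2][i]
  print(c,"obs l,r,top,bot",x,x+w-1,y,y+h-1)
  for dy in(-2,0,2,4,6):
    p=proj(g,cyl(t[0],t[1]+dy,b,b+50,28)); print(dy,p[:,0].min().round(1),p[:,0].max().round(1),p[:,1].min().round(1),p[:,1].max().round(1))
cv2.imwrite("pics/s3.png",cv2.resize(np.hstack([e["img"][130:290,180:330],d["img"][100:260,180:330]]),(800,427))[:,:,::-1])
E
```

```text
t: 8.45
tool_pos: [518.0, 63.6, 107.6]
eef_rot: [0.774, 0.633, -0.001, -0.0]
contact_force: [-0.5, -0.6, -0.8]
width: 54.8
grasp_force: 30.0
[518.41419372  63.63146645 109.25791632]
w obs l,r,top,bot 212 301 178 267
-2 210.7 303.1 182.1 285.5
0 210.0 302.6 179.6 282.8
2 209.2 302.1 177.0 280.0
4 208.3 301.5 174.4 277.2
6 207.5 301.0 171.8 274.4
s obs l,r,top,bot 245 262 205 227
-2 244.9 263.3 202.7 226.8
0 244.6 262.9 203.0 227.1
2 244.2 262.6 203.4 227.5
4 243.9 262.3 203.7 227.9
6 243.5 261.9 204.1 228.3
```

View pics/s3.png

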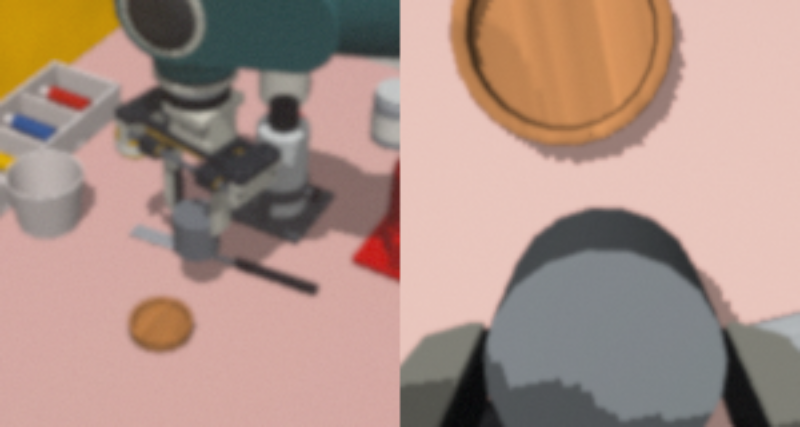

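The side crop (left) shows the cover hanging level at about (195,230), clear of the knife, with the holder at (160,325). In the wrist crop (right) the cover sits about 1 mm to +y of the tool centre, so I'll correct for that when moving over the holder.

```bash
python3 -m jog '{"increments":[[0.5,20,0,0,0,0,1],[0.4,30,0,0,0,0,1],[0,28.3,0,0,0,0,1],[0,0,0,0,0,0,1],[0,0,-20,0,0,0,1],[0,0,-18,0,0,0,1],[0,0,-10,0,0,0,1],[0,0,0,0,0,0,1],[0,0,0,0,0,0,1]]}'
python3 - <<'E'
from workcell import env
import numpy as np
P=[]
for i in range(3): env.capture("side"); s=env.sense(); P.append(s['tool_pos'])
print(np.mean(P,0),s['contact_force'])
E
```

```text
t: 9.85
tool_pos: [519.6, 141.7, 61.9]
eef_rot: [0.774, 0.633, 0.0, 0.0]
contact_force: [-0.6, 0.2, -1.7]
width: 54.9
grasp_force: 30.0
[519.78887732 141.86241613  62.27209619] [-0.28014052 -0.69759377  0.50717815]
```

```bash
python3 -m jog '{"increments":[[0,0,-3,0,0,0,1],[0,0,-3,0,0,0,1],[0,0,-3,0,0,0,1],[0,0,-3,0,0,0,1],[0,0,-1,0,0,0,1],[0,0,0,0,0,0,1]]}'
```

```text
t: 10.6
tool_pos: [519.2, 141.9, 48.1]
eef_rot: [0.774, 0.633, -0.0, -0.0]
contact_force: [-0.5, -0.1, -2.0]
width: 55.3
grasp_force: 30.0
```

```bash
python3 -m jog '{"increments":[[0,0,-1,0,0,0,1],[0,0,-0.5,0,0,0,1],[0,0,0,0,0,0,1]]}'
```

```text
t: 10.9
tool_pos: [519.4, 142.0, 47.7]
eef_rot: [0.774, 0.633, 0.0, 0.0]
contact_force: [-5.7, -1.3, 9.0]
width: 54.9
grasp_force: 30.0
```

```bash
python3 -m jog '{"increments":[[0,0,0,0,0,0,0.35],[0,0,0,0,0,0,0.3],[0,0,0,0,0,0,0.2],[0,0,0,0,0,0,0.1],[0,0,0,0,0,0,0],[0,0,0,0,0,0,0],[0,0,10,0,0,0,0],[0,0,30,0,0,0,0],[0,-20,40,0,0,0,0],[0,-40,40,0,0,0,0],[0,-40,40,0,0,0,0],[0,0,0,0,0,0,0]]}'
python3 - <<'E'
from workcell import env
import numpy as np,cv2
from h import *
env.capture("wrist");d=env.capture("wrist");s=env.sense();print(s['tool_pos'],s['width'])
for c,g in(("w",d),("s",env.capture("side"))):
  for n,q in(("holder",(0,18,38)),("cover",(8,58,28)),("cover",(18,58,28))):
   for r in env.outline_of(n,g)[:2]: print(c,n,round(r['p'],2),np.round(r['centre']),fit([(g,ctr(r['region']))],*q,(517,143)))
cv2.imwrite("pics/w4.png",d["img"][:,:,::-1])
E
```

```text
t: 12.1
tool_pos: [520.7, 48.5, 203.7]
eef_rot: [0.775, 0.632, 0.003, 0.003]
contact_force: [0.0, -0.2, -0.4]
width: 93.0
grasp_force: 0.0
[519.52894766  50.7371885  198.6423748 ] 92.86876502436638
w holder 0.73 [122. 258.] (array([523.9, 136.3]), array([-0., -0.]))
w cover 0.9 [ 99. 239.] (array([519.9, 143.6]), array([ 0., -0.]))
w cover 0.9 [ 99. 239.] (array([519.9, 143.6]), array([0., 0.]))
s holder 0.7 [260. 241.] (array([508.7, 159.7]), array([-0., -0.]))
s cover 0.54 [246. 243.] (array([520., 144.]), array([ 0., -0.]))
s cover 0.54 [246. 243.] (array([517.2, 148. ]), array([-0., -0.]))
```

View pics/w4.png

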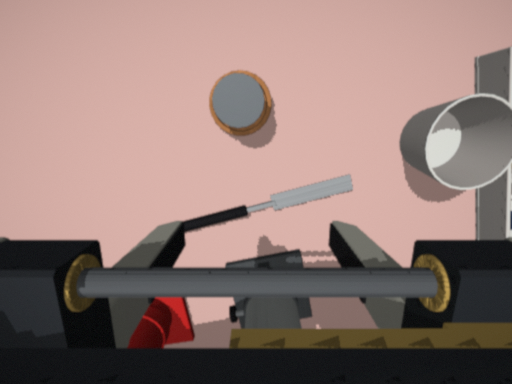

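The cover stands in the holder, with its top at (239,100) centred in the wooden ring. Fits from both cameras put it within 1–2 mm of the holder's centre. Now back to the cap.

```bash
python3 -m jog '{"increments":[[0,0,30,0,0,0,0],[-3,-30,20,0,0,0,0],[-3,-35,10,0,0,0,0],[-3,-35,0,0,0,0,0],[-3,-35,0,0,0,0,0],[-3,-35,0,0,0,0,0],[0,0,0,0,0,0,0],[0,0,0,0,0,0,0]]}'
python3 - <<'E'
from workcell import env
import numpy as np,cv2
from h import *
P=[]
for i in range(3): d=env.capture("wrist");s=env.sense();P.append(s['tool_pos'])
print(np.mean(P,0),s['joints'].round(2))
for c,g in(("w",d),("s",env.capture("side"))):
   for r in env.outline_of("cap",g)[:2]:
     ys,xs=np.nonzero(r["region"]);print(c,round(r['p'],2),np.round(r['centre']),xs.min(),xs.max(),ys.min(),ys.max(),fit([(g,ctr(r['region']))],135,169,20,(504,-120)))
cv2.imwrite("pics/w5.png",d["img"][:,:,::-1])
E
```

```text
t: 13.35
tool_pos: [504.3, -118.9, 257.1]
eef_rot: [0.775, 0.633, -0.0, -0.0]
contact_force: [0.8, 0.2, 0.6]
width: 93.0
grasp_force: 0.0
[ 504.41310291 -118.05474544  257.31821837] [-0.28 -0.24  1.72  0.    1.66 -0.08]
w 0.77 [196. 257.] 238 279 175 220 (array([ 505.6, -121.1]), array([0., 0.]))
s 0.68 [172. 288.] 280 292 165 179 (array([ 503.9, -119.1]), array([-0.,  0.]))
```

View pics/w5.png

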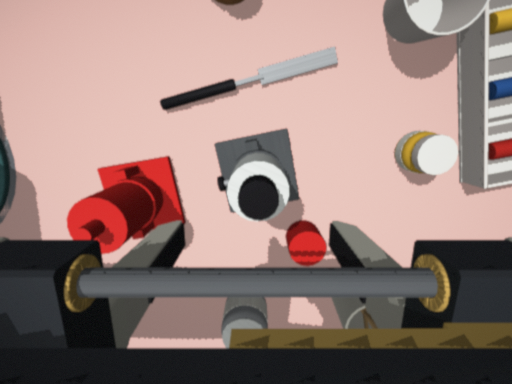

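The black cap shows at (258,197), concentric on the flask's white shoulder. I'll go down and grip it.

```bash
python3 -m jog '{"increments":[[0.5,-1.8,-30,0,0,0,0],[0,0,-35,0,0,0,0],[0,0,-20,0,0,0,0],[0,0,-8,0,0,0,0],[0,0,0,0,0,0,0],[0,0,0,0,0,0,1],[0,0,0,0,0,0,1],[0,0,0,0,0,0,1],[0,0,0,0,0,0,1],[0,0,0,0,0,0,1],[0,0,0,0,0,0,1],[0,0,0,0,0,0,1]]}'; python3 -c "
from workcell import env;s=env.sense();print(s['wrist_torque'])"
```

```text
t: 14.85
tool_pos: [504.8, -120.6, 164.5]
eef_rot: [0.774, 0.633, 0.0, 0.0]
contact_force: [-0.7, 0.3, 0.4]
width: 41.5
grasp_force: 0.0
[-0.01917361 -0.04916298 -0.03098651]
```

```bash
python3 -m jog '{"increments":[[0,0,0,0,0,0,1],[0,0,0,0,0,0,1],[0,0,0,0,0,0.1,1],[0,0,0,0,0,0.1,1],[0,0,0,0,0,0.1,1],[0,0,0,0,0,0,1]]}'; python3 -c "
from workcell import env;s=env.sense();print(s['wrist_torque'],s['joints'].round(3))"
```

```text
t: 15.45
tool_pos: [504.8, -120.7, 164.5]
eef_rot: [0.67, 0.742, -0.0, 0.0]
contact_force: [1.0, -0.9, 1.0]
width: 38.7
grasp_force: 30.0
[-0.29481676 -0.13227061 -0.37183333] [-0.284 -0.209  1.843 -0.     1.508 -0.385]
```

```bash
python3 -m jog '{"increments":[[0,0,0,0,0,0.08,1],[0,0,0,0,0,0.08,1],[0,0,0,0,0,0,1]]}'; python3 -c "
from workcell import env;s=env.sense();print(s['wrist_torque'],s['joints'].round(3))"
```

```text
t: 15.75
tool_pos: [504.8, -120.7, 164.4]
eef_rot: [0.61, 0.792, -0.0, 0.0]
contact_force: [0.4, -1.2, -0.9]
width: 38.4
grasp_force: 30.0
[-0.34146371 -0.10711873 -0.32125834] [-0.284 -0.209  1.843 -0.     1.508 -0.542]
```

```bash
python3 -m jog '{"increments":[[0,0,0,0,0,0.1,1],[0,0,0,0,0,0.1,1],[0,0,0,0,0,0.1,1],[0,0,0,0,0,0.1,1],[0,0,0,0,0,0.1,1],[0,0,0,0,0,0.1,1],[0,0,0,0,0,0.1,1],[0,0,0,0,0,0.1,1],[0,0,0,0,0,0,1],[0,0,2,0,0,0,1],[0,0,1.5,0,0,0,1],[0,0,0,0,0,0,1]]}'; python3 -c "
from workcell import env;s=env.sense();print(s['wrist_torque'],s['joints'].round(3))"
```

```text
t: 16.95
tool_pos: [504.4, -120.6, 166.4]
eef_rot: [0.254, 0.967, -0.0, -0.001]
contact_force: [3.7, -5.6, -22.2]
width: 38.2
grasp_force: 30.4
[-1.04729815 -0.75264886 -0.38980808] [-0.284 -0.21   1.84  -0.     1.513 -1.34 ]
```

```bash
python3 -m jog '{"increments":[[0,0,-2,0,0,0,1],[0,0,-1.5,0,0,0,1],[0,0,0,0,0,-0.1,1],[0,0,0,0,0,-0.1,1],[0,0,0,0,0,-0.1,1],[0,0,0,0,0,-0.1,1],[0,0,0,0,0,-0.1,1]]}'; python3 -c "
from workcell import env;s=env.sense();print(s['wrist_torque'],s['joints'].round(3))"
```

```text
t: 17.65
tool_pos: [505.3, -120.3, 165.6]
eef_rot: [0.487, 0.874, 0.001, 0.001]
contact_force: [-0.0, 0.3, -0.5]
width: 38.7
grasp_force: 30.9
[-0.06780054 -0.07781026  0.01905731] [-2.830e-01 -2.100e-01  1.842e+00  1.000e-03  1.508e+00 -8.370e-01]
```

This way the torque is near zero, against a steady 0.35 N m the other way, so this is the loosening direction. I'll keep turning.

```bash
python3 -m jog '{"increments":[[0,0,0,0,0,-0.12,1],[0,0,0,0,0,-0.12,1],[0,0,0,0,0,-0.12,1],[0,0,0,0,0,-0.12,1],[0,0,0,0,0,-0.12,1],[0,0,0,0,0,-0.12,1],[0,0,0,0,0,-0.12,1],[0,0,0,0,0,-0.12,1],[0,0,0,0,0,-0.12,1],[0,0,0,0,0,-0.12,1],[0,0,0,0,0,0,1]]}'; python3 -c "
from workcell import env;s=env.sense();print(s['wrist_torque'],s['joints'].round(3))"
```

```text
t: 18.75
tool_pos: [505.3, -120.3, 165.5]
eef_rot: [0.894, 0.447, 0.001, 0.0]
contact_force: [-0.2, 0.2, 0.1]
width: 38.6
grasp_force: 30.9
[-0.0353901  -0.04217474  0.04747347] [-2.830e-01 -2.100e-01  1.842e+00  1.000e-03  1.508e+00  3.600e-01]
```

```bash
python3 -m jog '{"increments":[[0,0,1.5,0,0,0,1],[0,0,1.5,0,0,0,1],[0,0,1.5,0,0,0,1],[0,0,0,0,0,0,1]]}'
```

```text
t: 19.15
tool_pos: [504.9, -120.6, 169.4]
eef_rot: [0.893, 0.449, 0.0, 0.0]
contact_force: [-0.4, -0.3, 0.1]
width: 38.5
grasp_force: 30.9
```

```bash
python3 -m jog '{"increments":[[0,0,10,0,0,0,1],[0,0,20,0,0,0,1],[0,0,25,0,0,0,1],[0,0,20,0,0,0,1],[0,0,0,0,0,0,1],[0,0,0,0,0,0,1],[0,0,0,0,0,0,1],[0,0,0,0,0,0,1],[0,0,0,0,0,0,1]]}'
python3 - <<'E'
from workcell import env
import numpy as np,cv2
from h import *
d=env.capture("wrist");e=env.capture("side")
z=env.sense()['tool_pos'][2]-164.5+135
for r in env.outline_of("cap",e)[:2]: print("cap",round(r['p'],2),np.round(r['centre']),fit([(e,ctr(r['region']))],z,z+34,20,(504,-120)))
for n,q in(("cover",(8,58,28)),):
  for r in env.outline_of(n,e)[:2]: print(n,round(r['p'],2),np.round(r['centre']),fit([(e,ctr(r['region']))],*q,(517,143)))
cv2.imwrite("pics/s6.png",cv2.resize(np.hstack([e["img"][90:290,190:350],d["img"][100:300,180:340]]),(800,500))[:,:,::-1])
E
```

```text
t: 20.05
tool_pos: [504.6, -120.5, 243.3]
eef_rot: [0.894, 0.449, -0.0, -0.0]
contact_force: [0.4, -0.4, 0.3]
width: 38.2
grasp_force: 31.0
cap 0.42 [253. 244.] (array([386.4, 332.4]), array([0., 0.]))
```

View pics/s6.png

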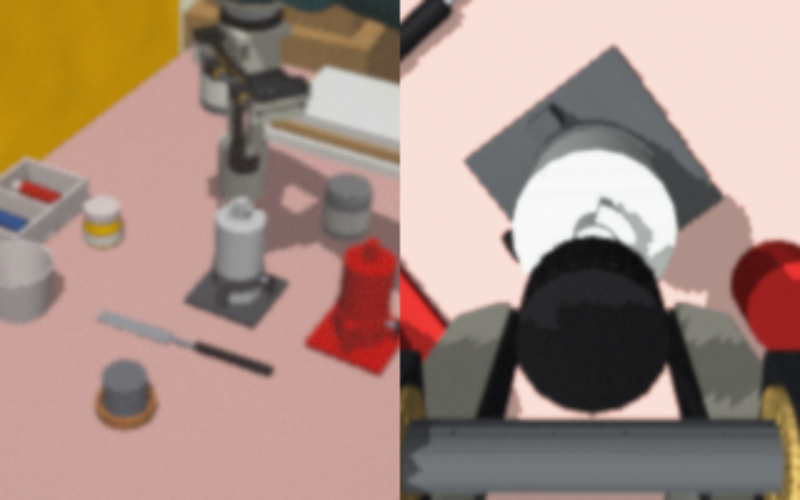

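The cap is held level in the gripper at (593,325) in the wrist crop, about 78 mm up, and the flask's bare neck shows below it. In the side crop the cover stands in the holder at (125,390) and the other objects in view are undisturbed.

```bash
python3 -c "
from workcell import env;print(env.finish_job())"
```

```text
the job is handed in; nothing more can be done
None
```

The cover stands upright in the holder. The cap loosened clockwise seen from above (a left-hand thread), and I handed the job in with it held level about 78 mm above its seat; the call returned no verdict.

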